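# Lay the die plunger down in its case and flip the lid shut

### The job

The plunger of the pellet die has been left standing on end in the long trough of its open case. Tip it over with a fingertip, towards the side where the trough has room for it, so that it lies flat in the trough; then push the raised lid over from behind so that it falls shut. Push lightly and only push: nothing is to be gripped or lifted, and the die body, the disc and the things beside the case stay where they are.

Things in the scene. Friction and masses are not known exactly. Their poses are not given: they have to be found in the camera images.
- die_case: Grey plastic case, 130 x 202 mm, fixed on the worktop; walls 34 mm high, 4 mm thick. Origin: centre of its underside; x from its open front to the hinges at the back, y along its length (left), z up. Filled with dark foam, top 28 mm above the worktop, with a long trough in front and two round seats behind (at x = +22 mm: die body's at y = +45, disc's at y = -45).
- trough_mid (a point): Middle of the trough's floor, 12 mm above the worktop, 38 mm in front of the case's origin; axes as the case. The trough runs along y: 30 mm wide, 176 mm long (88 mm to either side of this point), 16 mm deep from the foam's top.
- case_lid (a joint): Lid angle: 0 shut, 1.57 upright, 1.85 leaning back on its stop. It starts at 1.76 to 1.85 and rests there. The hinge is damped, without catch: pushed forward past upright (about 1 N at the free edge), the lid sinks shut by itself in about 3 s. Hinge line: along the case's y, 65 mm behind its origin, 34 mm up. The lid is a shell 130 mm from hinge to free edge, 202 mm wide, 23 mm deep.
- lid_edge (a point): Middle of the lid's free edge on its outer face (130 mm from the hinge line, 23 mm off the rim's plane); with the lid up it is the upper edge, and the outer face looks backwards. Its axes are the case's when shut and turn with the lid.
- plunger_mid (a point): Middle of the steel plunger, a rod with a round foot, 68 mm long (its y axis), 0.09 kg; to the touch a bar of 21 x 21 mm. It starts on end in the trough, up to 62 mm to either side of the trough's middle, its top 80 mm above the worktop. Pushed near the top it tips without sliding and falls beyond 17 degrees of lean; it needs 79 mm of trough from its starting middle on the side it falls to.
- die_body: Steel cylinder with a bore, 38 mm across, 36 mm tall, standing in the left round seat of the case; origin at the centre of its underside.
- puck: Steel disc 46 mm across, 9 mm thick, lying in the right round seat; origin at the centre of its underside.
- mortar: Small brown stone mortar, 62 mm across, 28 mm tall, left of the case; origin at the centre of its underside.
- pestle: Stone pestle, 75 mm long (along its y), 17 mm thick, lying left of the case; origin under its middle.
- bottle_kbr: Brown screw-cap bottle, 52 mm across, 96 mm tall, right of the case; origin at the centre of its underside.
- vial_1: Small capped glass vial, 22 mm across, 46 mm tall, right of the case; origin at the centre of its underside.
There are look-alikes about, which are no part of the job. What is shaped like the part that bears plunger_mid but green, orange or red is not meant.

How it is judged:
By the outcome, as a careful person would: the job done as asked, in the order asked, and still so for the second after the job is handed in, with the robot touching nothing.
It also fails if it takes over 48 s, if anything falls off the work surface, if the arm or the gripper's body presses on something with over 40 N, if the wrist force passes 120 N, or if a joint passes its speed limit or range.

### The arm

A 6-joint arm with a two-finger parallel gripper is mounted at the origin on a cart in front of the work surface, level with it; the furniture and walls round the work are solid. World frame = base frame: x ahead of the robot, y to its left, z up, the work surface at z = 0. Lengths are in m, angles in rad, forces in N, time in s.
With the tool pointing down it reaches from about 0.35 to 0.8 m from the base axis. Payload 7.3 kg.
Tool frame: the origin (TCP) lies between the finger pads; the fingertips stand 25 mm ahead of it and the grasp point (between the pads) lies 6 mm ahead of it (r.tip_extent is the distance from the TCP to the fingertips, in m); z points along the fingers, y is the direction in which the jaws open and shut (so a half turn about z gives the same grasp; the last joint's range is limited). The gripper opens to 85 mm and grips with 20 to 120 N. Pads are 22 mm wide; open, the fingers measure 114 mm over their backs; the gripper's body (76 mm by 85 mm) begins 54 mm behind the grasp point. The pads swing forward as they close: fully open they stand 13 mm farther back than shut.
Start: joints at [-0.146, 0.342, 1.524, -0, 1.275, -0.146], TCP at [0.525, 0, 0.256] pointing down, gripper open.
Joint ranges: [-2.53, 2.53], [-0.77, 2.02], [0.04, 2.7], [-1, 4.14], [0.28, 2.66], [-3.11, 3.11]. Speed limits (rad/s): [2.57, 2.57, 3.14, 3.14, 3.14, 3.14].

### API

Orientations are given as a unit quaternion [x, y, z, w].
In Python, from workcell import r, command_gripper, optics gives the robot as it stands. The module is installed in compiled form; this text tells all that it offers. Calls block until the motion is done:
- r.reach(position, orientation): joint-space move of the TCP to a pose.
- r.move_straight(position, orientation=None, speed=0.15, max_force=None): straight line of the TCP; orientation=None keeps the orientation; speed is the mean speed in m/s. With max_force (N) it stops when the force on the tool has changed by that much, and returns True; else False.
- r.movej(angles): joint-space move.
- command_gripper(opening, force=None): finger opening in m; force is the grip in N (None keeps the last); returns when the fingers have stopped.
- r.hold(seconds).
- r.solve_ik(position, orientation): joint angles nearest the present ones, or None.
- r.read_state(): the state.
- optics.get_image(name): name is "scene" or "side" or "wrist"; returns (picture, depth): 400x640x3 uint8, red, green, blue; 400x640 float32, m along the optical axis (not along the pixel's ray), 0 where there is no reading.
- optics.camera_model(name): a dict with "K" (3x3 intrinsics, pixels), "R" (3x3) and "t" (3): a world point X has camera coordinates R X + t; the wrist camera has in their place "tool_from_camera" (4x4, takes a point from camera to tool coordinates, whose origin is the TCP and whose axes are the flange's). Camera axes: x right, y down, z forward; pixel columns grow to the right and rows downward; lengths in m; the calibration is good to about 2 mm. A picture is of the moment at which its call begins: read the wrist's pose just before it. camera_model takes no time and is no camera call.
A pose or a line that the arm cannot do raises r.PlanningError and nothing moves.
- r.finish_job(): hands the job in, once; it reports no verdict.
The state is a dict: "time_s": time; "joint_positions": joint angles; "dq": joint speeds; "tau": joint torques, N m; "eef_pos": TCP position; "eef_rot": TCP orientation; "contact_force": force on the tool from outside, world axes, zero at the start; "torque": the same for the moment, N m; "grip_width": finger opening in m.
Only numpy, scipy, OpenCV 4.12 (cv2) and the standard library are available. Lean on these libraries where they do the work, as an engineer would, in place of code of your own. Each camera call takes 0.05 s, during which the arm holds its last target.

## Working session

There is one attempt and no reset: what is moved stays moved. The work goes in short steps, each a Python script; the robot and the scene stay as the last script left them, time stands still between calls to the robot, and variables do not carry over. Pictures are saved under pics/ and viewed, and the job is handed in when it is done.

```bash
mkdir -p pics
python3 - <<'E'
from workcell import r, optics
import cv2, numpy as np
s=r.read_state();print(s['time_s'],s['eef_pos'],s['eef_rot'],s['grip_width'],r.tip_extent)
for n in("scene","side","wrist"):
    im,d=optics.get_image(n);cv2.imwrite(f"pics/a_{n}.png",im[:,:,::-1]);np.savez(f"a_{n}.npz",im=im,d=d)
    m=optics.camera_model(n);print(n,{k:np.round(v,4).tolist() for k,v in m.items()})
E
```

```text
0.0 [5.24632098e-01 7.13714396e-05 2.55623946e-01] [ 7.07110940e-01  7.07102201e-01 -4.62638546e-04 -6.17723982e-04] 0.08563807676912047 0.025
scene {'K': [[443.9777, 0.0, 318.3026], [0.0, 443.9777, 204.8116], [0.0, 0.0, 1.0]], 'R': [[-0.4391, -0.8983, 0.018], [-0.6923, 0.3255, -0.6441], [0.5727, -0.2953, -0.7647]], 't': [0.272, 0.3416, 0.8022]}
side {'K': [[441.448, 0.0, 320.767], [0.0, 441.448, 195.9586], [0.0, 0.0, 1.0]], 'R': [[-0.9009, -0.434, 0.0027], [-0.16, 0.3262, -0.9317], [0.4034, -0.8398, -0.3633]], 't': [0.4763, 0.1292, 0.7276]}
wrist {'K': [[316.2662, 0.0, 325.1015], [0.0, 316.2662, 198.7877], [0.0, 0.0, 1.0]], 'tool_from_camera': [[-0.0005, -0.9622, -0.2724, 0.0691], [1.0, -0.0009, 0.0012, -0.001], [-0.0014, -0.2724, 0.9622, -0.1163], [0.0, 0.0, 0.0, 1.0]]}
```

View pics/a_scene.png

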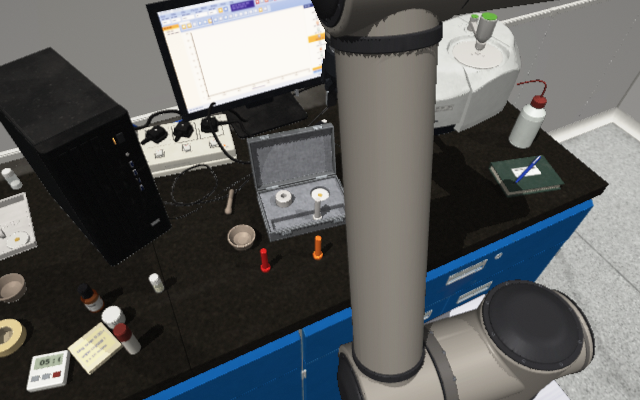

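View pics/a_side.png

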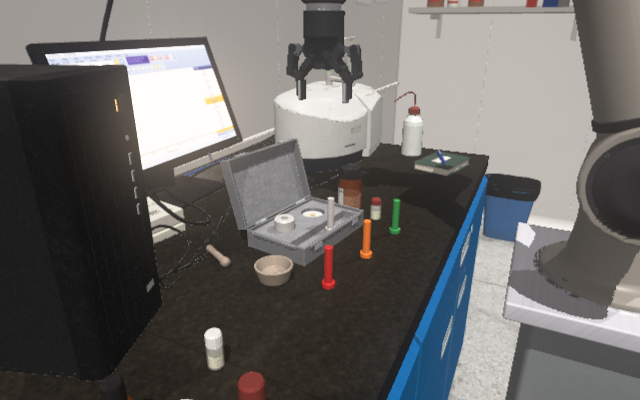

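View pics/a_wrist.png

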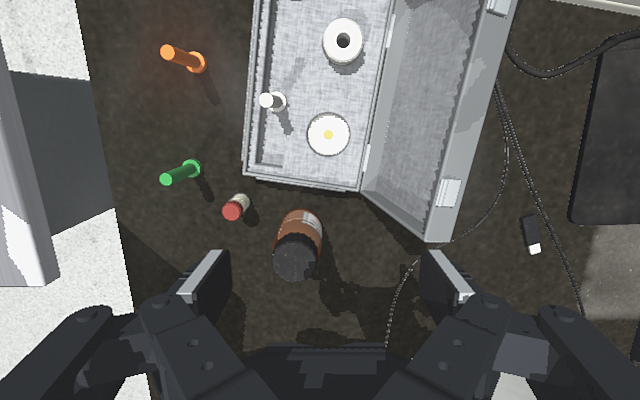

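The wrist view shows the case: die body at (343,41), disc at (328,135), plunger top at about (266,100), and the case's right end along (243,175)–(362,190). The plunger stands near the right end of the trough. The lid is up on the right of the picture, with its free edge running from about (515,0) to (440,240).

```bash
cat > h.py <<'E'
import numpy as np, cv2
from workcell import r, optics
from scipy.spatial.transform import Rotation as Ro
def pose(): 
    s=r.read_state(); return np.array(s['eef_pos']),Ro.from_quat(s['eef_rot']).as_matrix()
def cloud(n,d,p=None):
    m=optics.camera_model(n);K=m['K'];v,u=np.mgrid[:400,:640]
    c=np.stack([(u-K[0,2])/K[0,0]*d,(v-K[1,2])/K[1,1]*d,d],-1)
    if n=='wrist':
        T=m['tool_from_camera'];w=c@T[:3,:3].T+T[:3,3];return w@p[1].T+p[0]
    return (c-m['t'])@m['R']
def ray(n,u,v,z,p=None):
    m=optics.camera_model(n);K=m['K'];d=np.array([(u-K[0,2])/K[0,0],(v-K[1,2])/K[1,1],1.])
    if n=='wrist':
        T=m['tool_from_camera'];o=p[1]@T[:3,3]+p[0];d=p[1]@T[:3,:3]@d
    else: o=-m['R'].T@m['t'];d=m['R'].T@d
    return o+d*(z-o[2])/d[2]
E
python3 - <<'E'
from h import *
p=pose()
np.set_printoptions(precision=4,suppress=True)
W=np.load('a_wrist.npz');C=cloud('wrist',W['d'],p)
for nm,(u,v) in dict(body=(330,41),puck=(335,150),puckc=(328,135),plt=(266,100),foot=(282,100),foam=(300,60),trough=(268,150),trough2=(282,60),frontwall=(244,165),lidout=(450,160),tab=(2,2)).items(): print(nm,C[v,u])
S=np.load('a_side.npz');D=cloud('side',S['d'])
for nm,(u,v) in dict(plt=(331,199),lidTL=(226,162),lidTR=(298,143),wallFL=(250,232),lidin=(270,180)).items(): print(nm,D[v,u])
im=cv2.resize(W['im'][0:260,220:560],None,fx=2.3,fy=2.3,interpolation=cv2.INTER_NEAREST);cv2.imwrite('pics/b.png',im[:,:,::-1])
im=cv2.resize(S['im'][120:300,190:400],None,fx=3.3,fy=3.3,interpolation=cv2.INTER_NEAREST);cv2.imwrite('pics/c.png',im[:,:,::-1])
# clusters by height
z=C[...,2]
for lo,hi in((.031,.037),(.026,.030),(.076,.084)):
    m=(z>lo)&(z<hi)&(C[...,0]>.3)&(C[...,0]<.75); print(lo,m.sum(),C[m].min(0),C[m].max(0))
E
```

```text
body [0.5286 0.1311 0.045 ]
puck [0.535  0.0257 0.0191]
puckc [0.5271 0.0421 0.0201]
plt [0.4716 0.0772 0.0783]
foot [0.4781 0.0787 0.0198]
foam [0.4987 0.117  0.0274]
trough [0.4591 0.0248 0.0115]
trough2 [0.4787 0.1191 0.0123]
frontwall [0.4361 0.0112 0.0323]
lidout [0.6094 0.0358 0.1565]
tab [-0.5342  0.408  -0.8008]
plt [0.468  0.0828 0.0812]
lidTL [0.6322 0.1726 0.1551]
lidTR [ 0.7005 -0.2181  0.0914]
wallFL [0.5842 0.1805 0.0315]
lidin [0.608  0.0694 0.0927]
0.031 5777 [ 0.3663 -0.0663  0.031 ] [0.6081 0.1692 0.037 ]
0.026 11114 [ 0.365  -0.0657  0.026 ] [0.5865 0.1707 0.03  ]
0.076 1420 [ 0.4653 -0.2161  0.076 ] [0.724  0.1558 0.084 ]
```

View pics/b.png

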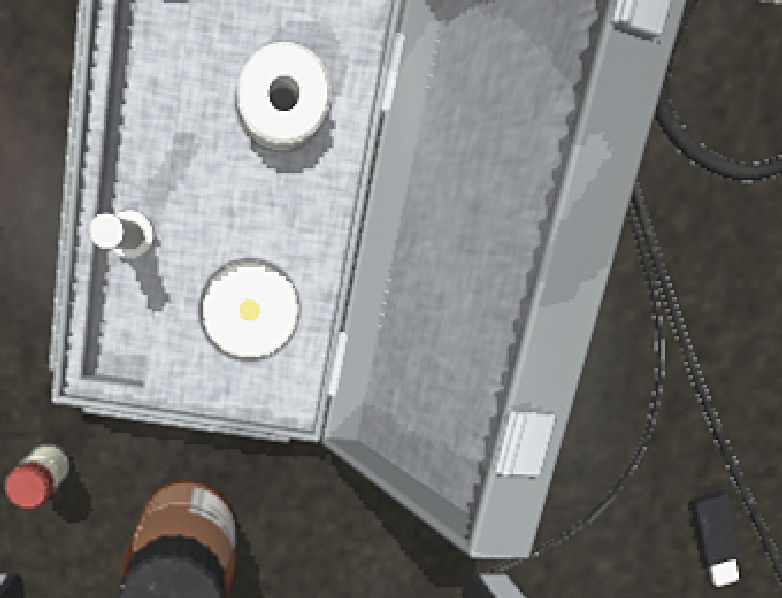

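View pics/c.png

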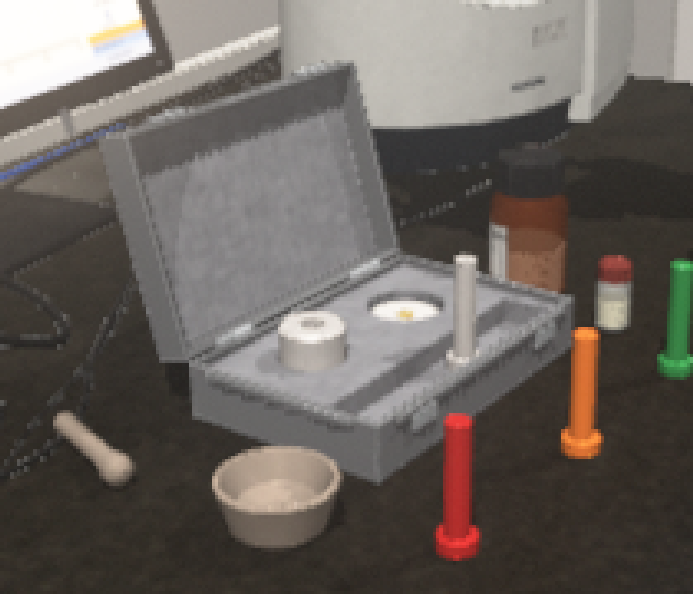

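Run:
```python
from h import *
p=pose()
np.set_printoptions(precision=4,suppress=True)
W=np.load('a_wrist.npz');im=W['im'];C=cloud('wrist',W['d'],p)
b=(im.min(2)>205).astype(np.uint8); b[:, :200]=0; b[260:]=0; b[:,400:]=0
# disc includes yellow dot
for c in cv2.findContours(b,cv2.RETR_EXTERNAL,cv2.CHAIN_APPROX_NONE)[0]:
    if cv2.contourArea(c)>60:
        e=cv2.fitEllipse(cv2.convexHull(c)); print(e, cv2.contourArea(c))
        for z in(.020,.045,.080): print('   ',z,ray('wrist',*e[0],z,p))
# plunger top from depth
X=C.reshape(-1,3)
m=(X[:,2]>.07)&(X[:,0]>.44)&(X[:,0]<.5)&(X[:,1]>.03)&(X[:,1]<.15);print('pl wrist',m.sum(),X[m].mean(0),X[m].min(0),X[m].max(0))
S=np.load('a_side.npz');D=cloud('side',S['d']).reshape(-1,3)
m=(D[:,2]>.045)&(D[:,0]>.43)&(D[:,0]<.5)&(D[:,1]>.03)&(D[:,1]<.15);print('pl side',m.sum(),D[m].mean(0),D[m].min(0),D[m].max(0))
# case
body=ray('wrist',343.3,41.5,.045,p)[:2];
```

```text
((303.5069580078125, 160.82237243652344), (19.1865177154541, 29.92578125), 3.8655500411987305) 115.0
    0.02 [0.4998 0.0137 0.02  ]
    0.045 [0.5015 0.0177 0.045 ]
    0.08 [0.5039 0.0232 0.08  ]
((366.374267578125, 156.8800506591797), (4.954917907714844, 28.176698684692383), 10.6019287109375) 62.5
    0.02 [0.57   0.0181 0.02  ]
    0.045 [0.5667 0.0217 0.045 ]
    0.08 [0.5621 0.0268 0.08  ]
((331.6759033203125, 162.58738708496094), (52.39670944213867, 63.960662841796875), 80.33074951171875) 742.0
    0.02 [0.5313 0.0117 0.02  ]
    0.045 [0.5308 0.0158 0.045 ]
    0.08 [0.53   0.0215 0.08  ]
((252.93710327148438, 144.24563598632812), (5.182373523712158, 36.80009078979492), 6.351078987121582) 63.0
    0.02 [0.4444 0.0321 0.02  ]
    0.045 [0.45   0.0348 0.045 ]
    0.08 [0.4579 0.0385 0.08  ]
((328.3083801269531, 134.58184814453125), (39.52156448364258, 41.27450180053711), 66.57260131835938) 1198.5
    0.02 [0.5275 0.0426 0.02  ]
    0.045 [0.5272 0.0445 0.045 ]
    0.08 [0.5269 0.0471 0.08  ]
((284.4544982910156, 140.05458068847656), (39.761714935302734, 59.29378890991211), 2.62
[... 1625 characters left out ...]
919922), 11.666776657104492) 61.5
    0.02 [0.5892 0.1419 0.02  ]
    0.045 [0.5845 0.1367 0.045 ]
    0.08 [0.5781 0.1295 0.08  ]
((366.5382995605469, 35.57958221435547), (35.51784896850586, 101.85839080810547), 9.424361228942871) 778.5
    0.02 [0.5658 0.1408 0.02  ]
    0.045 [0.5629 0.1357 0.045 ]
    0.08 [0.5587 0.1286 0.08  ]
((291.5427551269531, 32.61711120605469), (44.04838943481445, 65.11004638671875), 7.468426704406738) 614.0
    0.02 [0.4902 0.1435 0.02  ]
    0.045 [0.4926 0.1382 0.045 ]
    0.08 [0.496  0.1308 0.08  ]
pl wrist 195 [0.4722 0.0774 0.0781] [0.4653 0.0712 0.0706] [0.4781 0.0839 0.0801]
pl side 144 [0.4712 0.0803 0.0743] [0.4646 0.0303 0.0452] [0.4996 0.087  0.4212]
```

Run:
```python
from h import *
p=pose()
np.set_printoptions(precision=4,suppress=True)
W=np.load('a_wrist.npz');C=cloud('wrist',W['d'],p)
body=ray('wrist',343.2,41.3,.045,p)[:2];puck=ray('wrist',328.3,134.6,.020,p)[:2]
d=body-puck;L=np.linalg.norm(d);y=d/L;x=np.array([y[1],-y[0]]);o=(body+puck)/2-.022*x
print('body',body,'puck',puck,L,'yaw',np.arctan2(-y[0],y[1]),'o',o)
clouds={'wrist':C}
for n in('scene','side'): clouds[n]=cloud(n,np.load(f'a_{n}.npz')['d'])
def loc(P): q=P[...,:2]-o; return np.stack([q@x,q@y,P[...,2]],-1)
for n,P in clouds.items():
    q=loc(P).reshape(-1,3)
    # plunger
    m=(abs(q[:,0]+.038)<.02)&(abs(q[:,1])<.075)&(q[:,2]>.055)&(q[:,2]<.09);print(n,'plunger',m.sum(),q[m].mean(0) if m.any() else '')
    # rim of the case
    m=(q[:,2]>.0315)&(q[:,2]<.036)&(abs(q[:,1])<.12)&(q[:,0]>-.08)&(q[:,0]<-.05);
    if m.sum()>20: print('  frontrim x pct',np.percentile(q[m][:,0],[2,50,98]),'slope',np.polyfit(q[m][:,1],q[m][:,0],1), np.percentile(q[m][:,1],[0,100]))
    # lid inside/outer
    m=(q[:,0]>.05)&(q[:,0]<.13)&(abs(q[:,1])<.085)&(q[:,2]>.07)&(q[:,2]<.14)
    if m.sum()>50:
        A=np.polyfit(q[m][:,2],q[m][:,0],1);print('  lid',m.sum(),A,'angle',np.pi/2+np.arctan(A[0]))
    m=(q[:,0]>.05)&(q[:,0]<.16)&(abs(q[:,1])<.095)&(q[:,2]>.145)&(q[:,2]<.18); print('  lidtop',m.sum(), np.percentile(q[m],[1,99],axis=0) if m.any() else '')
    # obstacles behind
    for lo in np.arange(.13,.36,.02):
        m=(q[:,0]>lo)&(q[:,0]<=lo+.02)&(abs(q[:,1])<.15)&(q[:,2]>.05)
        if n!='wrist': m&=(q[:,2]<.24)
        if m.sum()>5: print('  obst',round(lo,2),m.sum(),np.percentile(q[m],[2,98],axis=0)[:,1:].ravel())
```

```text
body [0.541  0.1308] puck [0.5275 0.0426] 0.08929993797182177 yaw -0.15274308664361624 o [0.5125 0.09  ]
wrist plunger 229 [-0.0372 -0.0186  0.0759]
  frontrim x pct [-0.067  -0.0633 -0.0572] slope [-0.0125 -0.0634] [-0.0999  0.0702]
  lid 9066 [0.2834 0.0723] angle 1.8469186520326244
  lidtop 7409 [[ 0.0996 -0.0928  0.151 ]
 [ 0.1217  0.059   0.1609]]
  obst 0.27 71 [0.0876 0.0501 0.0942 0.0544]
scene plunger 64 [-0.0405 -0.0193  0.0726]
  frontrim x pct [-0.0682 -0.064  -0.0548] slope [ 0.0136 -0.0635] [-0.0783  0.1003]
  lid 1940 [0.2812 0.0732] angle 1.8449163750065671
  lidtop 474 [[ 0.0985 -0.0929  0.1456]
 [ 0.1239  0.0931  0.1642]]
  obst 0.19 7 [0.126  0.0506 0.1494 0.0544]
  obst 0.21 44 [0.1236 0.0501 0.149  0.0551]
  obst 0.23 49 [0.1238 0.0503 0.1495 0.0546]
  obst 0.25 48 [0.1242 0.0501 0.1494 0.0547]
  obst 0.27 60 [0.0863 0.0503 0.1492 0.0596]
  obst 0.29 139 [0.0901 0.0504 0.1493 0.0706]
  obst 0.31 137 [0.0865 0.0579 0.1495 0.1118]
  obst 0.33 969 [-0.0037  0.0519  0.148   0.1596]
  obst 0.35 1885 [-0.1028  0.0871  0.1463  0.2096]
side plunger 105 [-0.0403 -0.0148  0.0703]
  frontrim x pct [-0.068  -0.0654 -0.052 ] slope [-0.0007 -0.0643] [-0.1001  0.1037]
  lid 2210 [0.2855 0.0718] angle 1.8488587437840849
  lidtop 468 [[ 0.0988 -0.0934  0.1451]
 [ 0.1201  0.0916  0.1641]]
  obst 0.19 6 [0.1283 0.0505 0.1497 0.0521]
  obst 0.21 42 [0.1267 0.0506 0.146  0.0542]
  obst 0.23 29 [0.1272 0.0512 0.1496 0.0532]
  obst 0.25 28 [0.1263 0.0511 0.1496 0.0535]
  obst 0.27 47 [0.0904 0.0507 0.1492 0.0594]
  obst 0.29 95 [0.0923 0.0521 0.1414 0.0685]
  obst 0.31 76 [0.0832 0.0534 0.1286 0.1046]
  obst 0.33 808 [-0.008   0.0625  0.1146  0.1409]
  obst 0.35 1610 [-0.1092  0.089   0.0996  0.1851]
```

The lid stands at 1.847 rad. The plunger is at case (-38, -18) mm, so there are 106 mm of trough to the left and 70 mm to the right, and it has to fall to the left (+y). Next I tip it from its right side.

```bash
cat >> h.py <<'E'
yaw=-0.1527;O=np.array([.5125,.0900])
Rz=Ro.from_euler('z',yaw).as_matrix()
def W3(x,y,z): return np.append(O+Rz[:2,:2]@[x,y],z)
Q1=Ro.from_matrix(Rz@np.array([[0,1,0],[1,0,0],[0,0,-1.]])).as_quat()   # tool x = case y
def rep(t=''):
    s=r.read_state();q=Rz[:2,:2].T@(np.array(s['eef_pos'])[:2]-O)
    print(t,'t',round(s['time_s'],2),'case',np.round(q,4),'z',round(s['eef_pos'][2],4),'F',np.round(s['contact_force'],2),'w',round(s['grip_width'],4))
def snap(n,f,box=None,k=1):
    p=pose();im,d=optics.get_image(n);np.savez(f+'.npz',im=im,d=d,p0=p[0],p1=p[1])
    if box: im=im[box[1]:box[3],box[0]:box[2]]
    cv2.imwrite(f'pics/{f}.png',cv2.resize(im,None,fx=k,fy=k)[:,:,::-1])
E
python3 - <<'E'
from h import *
command_gripper(0.0,20); print(r.tip_extent)
r.reach(W3(-.038,-.065,.19),Q1); rep()
r.move_straight(W3(-.038,-.065,.092),speed=.1); rep('down')
snap('side','d_side',(190,80,450,300),3); snap('wrist','d_wrist')
E
```

```text
Traceback (most recent call last):
NameError: name 'command_gripper' is not defined
```

```bash
sed -i 's/import r, optics/import r, optics, command_gripper/' h.py
python3 - <<'E'
from h import *
command_gripper(0.0,20); print(r.tip_extent)
r.reach(W3(-.038,-.065,.19),Q1); rep()
r.move_straight(W3(-.038,-.065,.092),speed=.1); rep('down')
snap('side','d_side',(190,80,450,300),3); snap('wrist','d_wrist')
E
```

```text
0.025
 t 1.38 case [-0.0381 -0.0648] z 0.1901 F [0.34 0.15 0.98] w 0.0001
down t 2.52 case [-0.0375 -0.065 ] z 0.0925 F [0.01 0.1  0.36] w 0.0003
```

View pics/d_side.png

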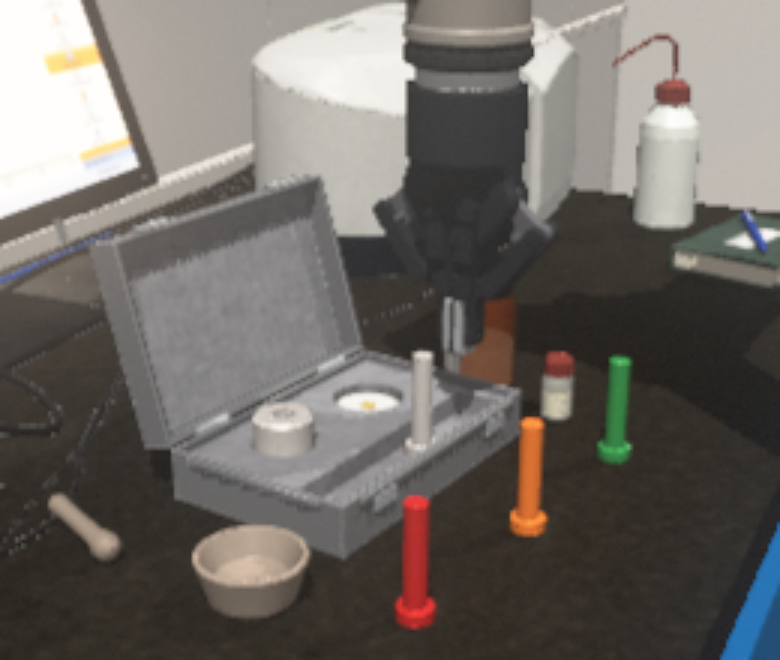

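View pics/d_wrist.png

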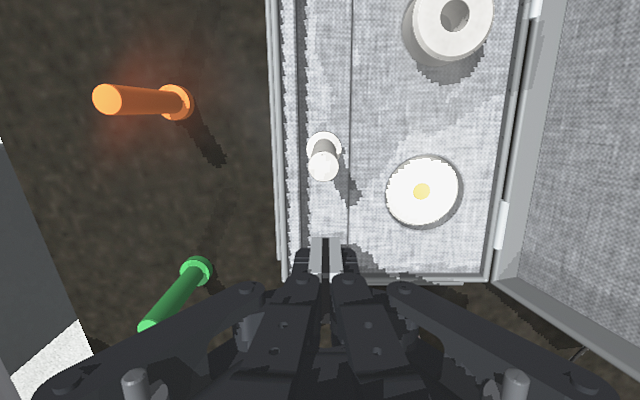

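The closed fingertips at (325,255) line up with the plunger top at (322,165), with a clear gap between them. I'll push to the left.

Run:
```python
from h import *
print(r.move_straight(W3(-.038,-.040,.092),speed=.05,max_force=6)); rep()
for y in(-.03,-.02,-.01):
    print(r.move_straight(W3(-.038,y,.092),speed=.03,max_force=4)); rep()
r.hold(.5);snap('wrist','e_wrist');snap('side','e_side',(190,80,450,300),3)
```

```text
False
 t 3.27 case [-0.0381 -0.0398] z 0.092 F [-0.37 -0.17 -0.79] w 0.0001
False
 t 3.75 case [-0.038  -0.0299] z 0.092 F [-0.23 -0.1   0.42] w 0.0003
False
 t 4.23 case [-0.0381 -0.0198] z 0.092 F [-0.32 -0.31 -0.18] w 0.0002
False
 t 4.72 case [-0.038  -0.0098] z 0.092 F [ 0.91 -0.05 -0.51] w 0.0
```

View pics/e_wrist.png

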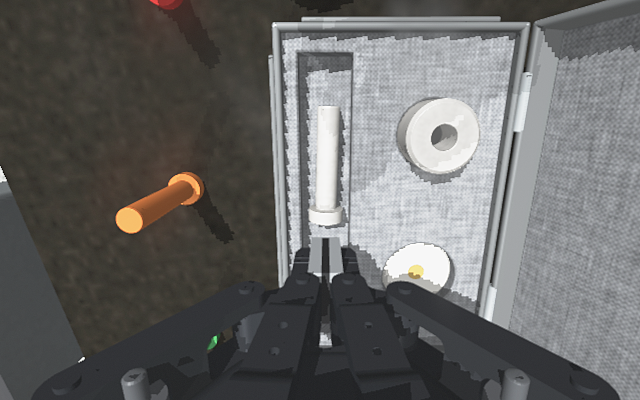

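View pics/e_side.png

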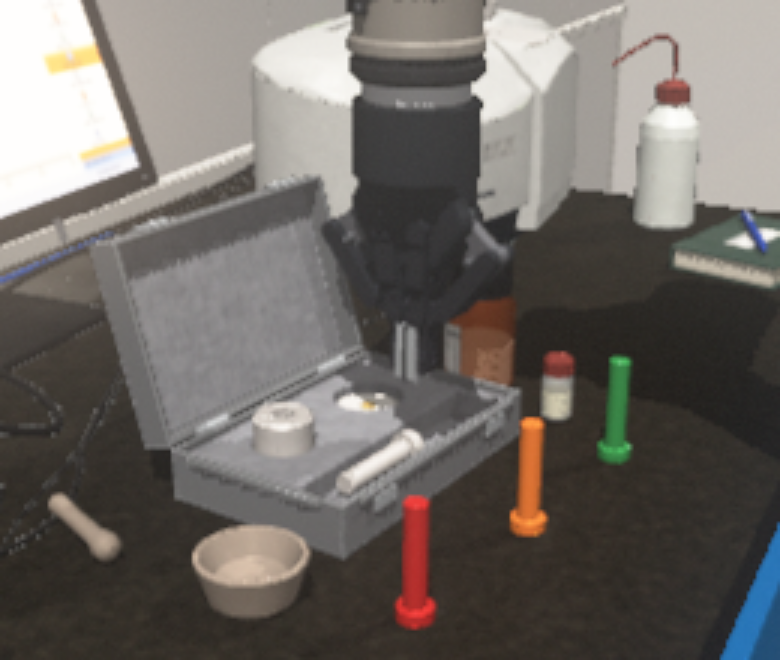

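The plunger now lies in the trough, from (328,107) to (325,222) in the wrist view. I'll check that it lies flat, then go behind the lid.

```bash
cat >> h.py <<'E'
Q2=Ro.from_matrix(Rz@np.diag([-1.,1,-1])).as_quat()
E
python3 - <<'E'
from h import *
np.set_printoptions(precision=4,suppress=True)
e=np.load('e_wrist.npz');C=cloud('wrist',e['d'],(e['p0'],e['p1']))
for u,v in((328,112),(328,130),(328,160),(327,195),(325,216)):
    P=C[v,u]; print((u,v),Rz[:2,:2].T@(P[:2]-O),P[2])
r.move_straight(W3(-.038,-.03,.12),speed=.1)
r.move_straight(W3(-.038,-.03,.30),speed=.2);rep()
for a in((.165,0,.30),(.165,0,.165),(.05,0,.165)):
    print(r.solve_ik(W3(*a),Q2))
S=cloud('scene',np.load('a_scene.npz')['d']).reshape(-1,3);D=cloud('side',np.load('a_side.npz')['d']).reshape(-1,3)
for X in(S,D):
    q=np.c_[(X[:,:2]-O)@Rz[:2,:2],X[:,2]]
    for lo in np.arange(.17,.44,.03):
        m=(q[:,0]>lo)&(q[:,0]<=lo+.03)&(abs(q[:,1])<.12)&(q[:,2]>.2)&(q[:,2]<.6); print(round(lo,2),m.sum(),np.percentile(q[m],[2,98],axis=0)[:,1:].ravel() if m.sum()>5 else '')
E
```

```text
(328, 112) [-0.0371  0.0575] 0.028957122458392617
(328, 130) [-0.0371  0.0478] 0.026982624265964567
(328, 160) [-0.0371  0.0308] 0.02653997057081596
(327, 195) [-0.0376  0.0101] 0.027291982111253194
(325, 216) [-0.0388 -0.0018] 0.031026965650208786
 t 6.86 case [-0.0386 -0.03  ] z 0.2988 F [-0.53  0.06 -1.23] w -0.0002
[-0.017   0.6214  0.9479 -0.      1.5722 -1.4351]
[-0.017   0.6988  1.173  -0.      1.2698 -1.4351]
[ 0.0107  0.5047  1.5332 -0.      1.1036 -1.4074]
0.17 0 
0.2 0 
0.23 0 
0.26 0 
0.29 0 
0.32 0 
0.35 236 [0.0516 0.2004 0.1192 0.235 ]
0.38 2288 [-0.0893  0.2015  0.1172  0.3063]
0.41 2314 [-0.1167  0.2182  0.1083  0.3292]
0.44 43 [-0.1188  0.2804 -0.0808  0.3   ]
0.17 0 
0.2 0 
0.23 0 
0.26 0 
0.29 0 
0.32 0 
0.35 120 [0.0444 0.2004 0.0931 0.2226]
0.38 1765 [-0.0931  0.2014  0.087   0.3004]
0.41 2896 [-0.115   0.2251  0.1126  0.3505]
0.44 812 [-0.1179  0.2989  0.0822  0.4238]
```

Run:
```python
from h import *
r.reach(W3(.165,0,.30),Q2);rep()
print(r.move_straight(W3(.165,0,.168),speed=.12,max_force=6));rep('down')
snap('side','f_side',(190,80,450,300),3)
```

```text
t 8.26 case [ 0.1647 -0.    ] z 0.2996 F [-0.34 -0.34 -0.21] w -0.0002
False
down t 9.51 case [1.654e-01 1.000e-04] z 0.169 F [0.69 0.65 0.33] w 0.0001
```

View pics/f_side.png

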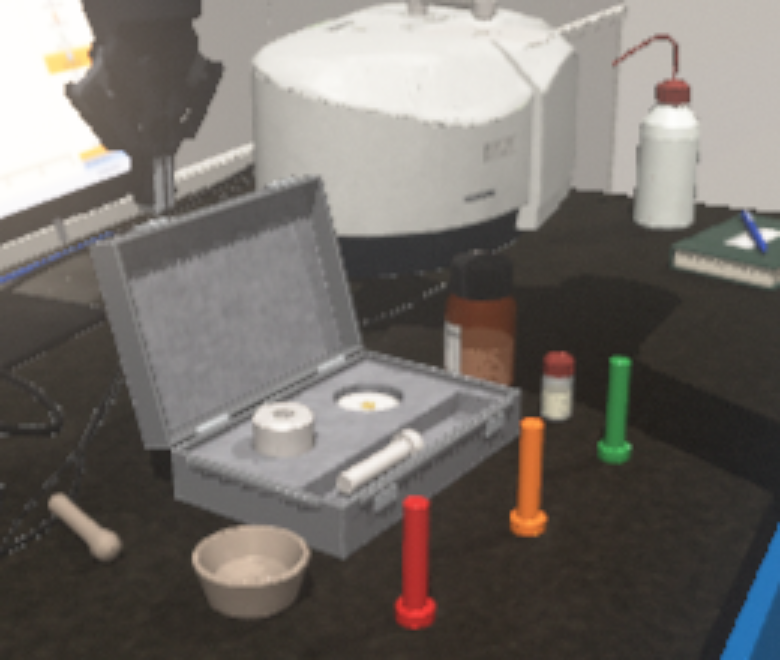

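The closed fingers are behind the lid at (160,190), with their tips below the free edge. The plunger lies in the trough and nothing else has moved.

Run:
```python
from h import *
for x in(.14,.12,.10,.085,.07):
    h=r.move_straight(W3(x,0,.166),speed=.05,max_force=6);rep(str(h))
    if h: break
snap('side','g_side',(190,80,450,300),3)
```

```text
False t 10.21 case [0.1402 0.    ] z 0.1663 F [-0.83  0.98 -0.64] w 0.0001
False t 10.76 case [0.1198 0.    ] z 0.166 F [ 0.39 -0.62 -0.21] w 0.0002
False t 11.31 case [0.0997 0.    ] z 0.166 F [ 0.72  0.15 -0.73] w -0.0003
False t 11.76 case [0.0846 0.0001] z 0.166 F [-0.31  0.75 -0.23] w 0.0001
False t 12.21 case [0.0696 0.    ] z 0.166 F [0.03 0.27 0.66] w -0.0003
```

View pics/g_side.png

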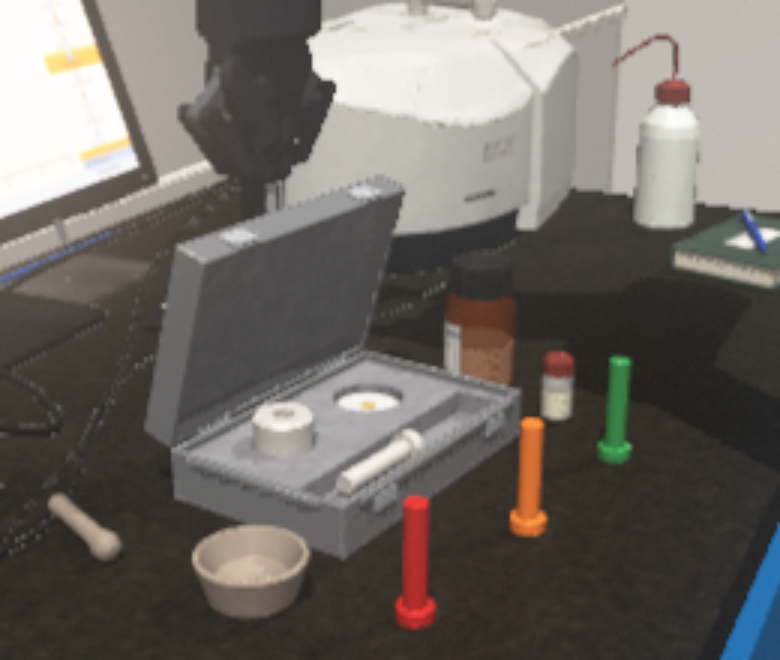

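The lid is past upright and leans forward. I'll hold still and see whether it sinks by itself.

Run:
```python
from h import *
r.move_straight(W3(.055,0,.166),speed=.05,max_force=6);rep()
r.hold(.8);snap('side','h0_side',(190,80,450,300),3)
r.move_straight(W3(.09,0,.30),speed=.15);r.hold(2);rep()
snap('side','h_side',(190,80,450,300),3);snap('wrist','h_wrist')
```

```text
t 12.71 case [0.0548 0.0001] z 0.1662 F [ 0.63 -1.08  0.56] w 0.0002
 t 16.63 case [ 0.09 -0.  ] z 0.3 F [ 0.35 -0.3  -0.44] w 0.0003
```

View pics/h_side.png

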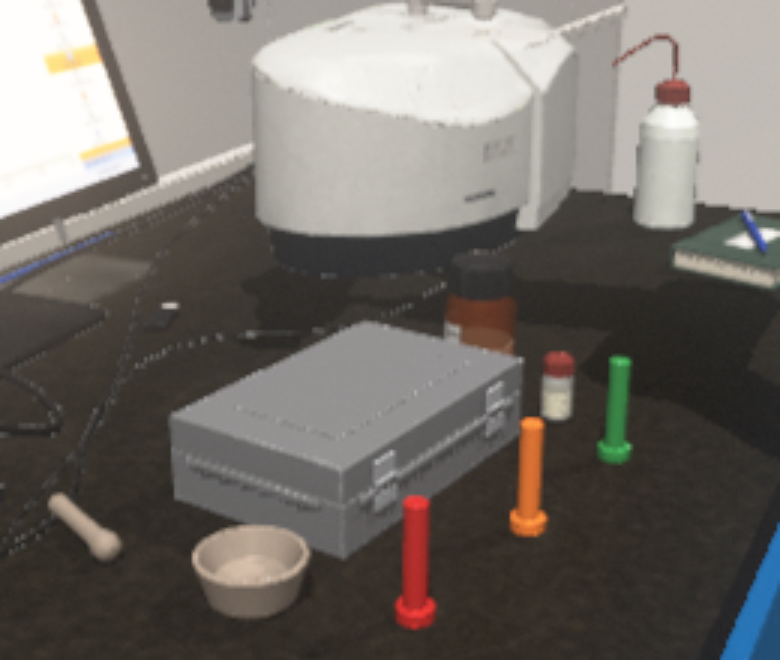

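View pics/h_wrist.png

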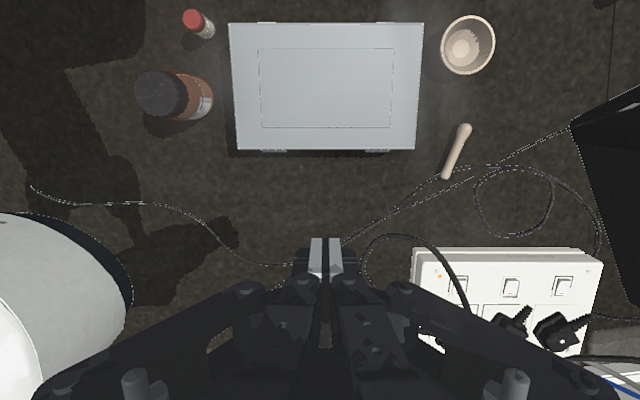

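The lid has fallen shut; in the wrist view it is the rectangle (230,22)–(423,150). I'll check its height and hand in.

Run:
```python
from h import *
e=np.load('h_wrist.npz');C=cloud('wrist',e['d'],(e['p0'],e['p1']))
for u,v in((240,30),(410,30),(325,40),(325,85),(245,140),(405,140)):
    P=C[v,u]; print(np.round(Rz[:2,:2].T@(P[:2]-O),4),round(float(P[2]),4))
r.hold(.3); r.finish_job(); rep()
```

```text
[-0.058  -0.0875] 0.0555
[-0.0581  0.0877] 0.0547
[-0.0484 -0.    ] 0.0567
[-0.0045 -0.    ] 0.0562
[ 0.0538 -0.0901] 0.0559
[0.054  0.0904] 0.0542
the job is handed in; nothing more can be done
the job is handed in; nothing more can be done
```

The plunger lies flat in the trough, the lid is shut, and the job is handed in; it was done by about 17 s on the robot's clock.

- **Plunger:** It stood 18 mm right of the trough's middle, so I tipped it to the left with the closed fingertips. It came to rest along the trough, from about y = -5 to +60 mm, with the top of its foot at 31 mm and the top of its rod at about 27 mm.
- **Lid:** I pushed it from behind until it was well past upright, and it then sank shut by itself. Its top measured 54 to 57 mm across all the points checked, against 57 mm expected, so it is shut to within camera accuracy.
- **Forces and other items:** Force readings stayed around 1 N, which is sensor noise. In the pictures after each push, the things beside the case had not moved. The die body and disc were still in their seats in the last picture before the lid closed over them. The arm ended about 0.3 m up, touching nothing.

No check failed or disagreed beyond 2 to 3 mm of camera calibration spread.

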